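# Load the autosampler's tube magazine and press its plug home

## Task

Load the leaning clear tube magazine, which feeds from its bottom end: first the tall reference vial, then the two short vials in either order, all cap up and end to end. Then press the end plug into the mouth of the tube until its shoulder sits flush on the collar, and leave the other things on the worktop standing where they are.

Things in the scene. Friction and masses are not known exactly. Their poses are not given: they have to be found in the camera images.
- magazine: The magazine's fixed aluminium foot, 120 (x) x 90 (y) x 12 mm, origin under its centre. It carries the clear tube, which leans 34 degrees from the vertical towards the foot's +x side, and a bracket on the tube's +y side that ends 55 mm below the rim. Mind a high elbow: the raised sash's edge runs level and slantwise 0.80 m above the worktop's front, over the point (0.35, 0.18).
- tube_mouth (a point): Centre of the mouth of the clear tube magazine, in the plane of its rim, about 0.18 m up; z points out of the mouth along the leaning axis, y is level. Aluminium collar round it, 48 mm outside; inside 34 mm wide for 14 mm, then a 24 mm long cone down to the 28 mm bore. Three spring plungers 8 mm below the rim stand in to a 28 mm circle: clear of a vial, they grip the plug's shank.
- tube_floor (a point): Inside bottom of the same tube (a rubber pad), on its axis, 181 mm below tube_mouth along the axis; same axes. A vial let go in the mouth slides down to the pad, or on to the vial below it.
- tall_vial_centre (a point): clear glass vial with a black screw cap, 25 mm in diameter, 63 mm tall in all, standing upright: body 25 mm wide up to 58 mm, narrower cap (22 mm) above that. Grasp round the upper part of the body. The point is on its axis, half-way up; z runs up to the cap. The only tall vial: the reference, to go in first.
- short_vial_a_centre (a point): clear glass vial with a black screw cap, 25 mm in diameter, 50 mm tall in all, standing upright: body 25 mm wide up to 46 mm, narrower cap (22 mm) above that. Grasp round the upper part of the body. The point is on its axis, half-way up; z runs up to the cap. One of two short vials that are alike for this job.
- short_vial_b_centre (a point): clear glass vial with a black screw cap, 25 mm in diameter, 50 mm tall in all, standing upright: body 25 mm wide up to 46 mm, narrower cap (22 mm) above that. Grasp round the upper part of the body. The point is on its axis, half-way up; z runs up to the cap. The other short vial.
- plug_centre (a point): Aluminium end plug standing on its shank, black knob up, 42 mm tall; point on its axis 21 mm up, z to the knob. From below: shank 14 mm long, 31 mm across (lowest 6 mm taper to 26 mm), shoulder disc 48 mm wide, 4 mm thick, round knob 20 mm across, 24 mm tall. It slips some 10 mm into the mouth, then the plungers resist: push with 5 to 15 N till the shoulder meets the rim.
- plug_shoulder (a point): Centre of the underside of the plug's shoulder disc, 14 mm above the shank's foot, 7 mm below plug_centre; it lies on tube_mouth when the plug is home.
- small_beaker_centre (a point): Bystander: glass beaker, 49 x 55 mm, 60 mm tall; point half-way up.
- crucible_centre (a point): Bystander: small white crucible, 34 mm wide, 30 mm tall; point half-way up.
- rubber_stopper_centre (a point): Bystander: black rubber stopper, 25 mm wide, 22 mm tall; point half-way up.
- petri_dish_centre (a point): Bystander: glass petri dish, 66 mm wide, 14 mm tall; point half-way up.
- tall_vial: The same vial as a body; origin at the centre of its underside.
- short_vial_a: The same vial as a body; origin at the centre of its underside.
- short_vial_b: The same vial as a body; origin at the centre of its underside.
- plug: The same plug as a body; origin at the centre of the shank's foot.
Not all that is in view belongs to the job. What is shaped like the plug but pink is not meant. Leave any blue look-alike of the tall_vial alone.

How it is judged:
On the way, in this order (a step that is already met when the one before it is completed fails the run):
1. the tall vial rests cap up on the tube's floor (z of tall_vial_centre in the frame of tube_floor between 0.027 and 0.036 m and x of tall_vial_centre in the frame of tube_floor between -0.004 and 0.004 m and y of tall_vial_centre in the frame of tube_floor between -0.004 and 0.004 m and angle between tall_vial_centre's own z axis and vertical below 0.9 rad), for 0.2 s.
2. a short vial rests cap up on the tall one (all of step 1 and ((z of short_vial_a_centre in the frame of tube_floor between 0.081 and 0.095 m and x of short_vial_a_centre in the frame of tube_floor between -0.004 and 0.004 m and y of short_vial_a_centre in the frame of tube_floor between -0.004 and 0.004 m and angle between short_vial_a_centre's own z axis and vertical below 0.9 rad) or (z of short_vial_b_centre in the frame of tube_floor between 0.081 and 0.095 m and x of short_vial_b_centre in the frame of tube_floor between -0.004 and 0.004 m and y of short_vial_b_centre in the frame of tube_floor between -0.004 and 0.004 m and angle between short_vial_b_centre's own z axis and vertical below 0.9 rad))), for 0.2 s.
3. the other short vial rests cap up on top of the stack (all of step 1 and ((z of short_vial_a_centre in the frame of tube_floor between 0.081 and 0.095 m and x of short_vial_a_centre in the frame of tube_floor between -0.004 and 0.004 m and y of short_vial_a_centre in the frame of tube_floor between -0.004 and 0.004 m and angle between each of short_vial_a_centre, short_vial_b_centre's own z axis and vertical below 0.9 rad and z of short_vial_b_centre in the frame of tube_floor between 0.131 and 0.145 m and x of short_vial_b_centre in the frame of tube_floor between -0.004 and 0.004 m and y of short_vial_b_centre in the frame of tube_floor between -0.004 and 0.004 m) or (z of short_vial_b_centre in the frame of tube_floor between 0.081 and 0.095 m and x of short_vial_b_centre in the frame of tube_floor between -0.004 and 0.004 m and y of short_vial_b_centre in the frame of tube_floor between -0.004 and 0.004 m and angle between each of short_vial_b_centre, short_vial_a_centre's own z axis and vertical below 0.9 rad and z of short_vial_a_centre in the frame of tube_floor between 0.131 and 0.145 m and x of short_vial_a_centre in the frame of tube_floor between -0.004 and 0.004 m and y of short_vial_a_centre in the frame of tube_floor between -0.004 and 0.004 m))), for 0.2 s.
4. the plug is pressed in until its shoulder is flush on the collar (z of plug_shoulder in the frame of tube_mouth between -0.003 and 0.0015 m and distance between plug_shoulder and tube_mouth below 0.004 m and angle between the z axis of plug_centre and the z axis of tube_mouth, either way round below 0.08 rad), for 0.2 s.
At the end, for the whole second after the job is handed in: All cap up in the tube and within 4 mm of its axis: tall vial on the floor (4.5 mm), short vials end to end on it (7 mm). Plug: shoulder within 1.5 mm of the rim, 4 mm of the centre, 0.08 rad of the axis. All at rest (all of step 3 and all of step 4 and linear speed of each of tall_vial, short_vial_a, short_vial_b, plug below 0.02 m/s); the robot touches nothing.
It fails at once if the small beaker is knocked over or shifted by more than 30 mm (distance of small_beaker_centre from where it was at the start of the episode above 0.03 m or angle between small_beaker_centre's own z axis and vertical above 0.5 rad).
It fails at once if the crucible is knocked over or shifted by more than 30 mm (distance of crucible_centre from where it was at the start of the episode above 0.03 m or angle between crucible_centre's own z axis and vertical above 0.5 rad).
It fails at once if the rubber stopper is knocked over or shifted by more than 30 mm (distance of rubber_stopper_centre from where it was at the start of the episode above 0.03 m or angle between rubber_stopper_centre's own z axis and vertical above 0.5 rad).
It fails at once if the petri dish is knocked over or shifted by more than 30 mm (distance of petri_dish_centre from where it was at the start of the episode above 0.03 m or angle between petri_dish_centre's own z axis and vertical above 0.5 rad).
It also fails if it takes over 67 s, if anything falls off the work surface, if the arm or the gripper's body presses on something with over 40 N, if the wrist force passes 120 N, or if a joint passes its speed limit or range.

## Robot

A 6-joint arm with a two-finger parallel gripper is mounted at the origin on a cart in front of the work surface, level with it; the furniture and walls round the work are solid. World frame = base frame: x ahead of the robot, y to its left, z up, the work surface at z = 0. Lengths are in m, angles in rad, forces in N, time in s.
With the tool pointing down it reaches from about 0.275 to 0.725 m from the base axis. Payload 5.6 kg.
Tool frame: the origin (TCP) lies on the centre line of the jaws, within the pads' length; the fingertips stand 19 mm ahead of it and the grasp point (between the pads) is the TCP; z points along the fingers, y is the direction in which the jaws open and shut (so a half turn about z gives the same grasp; the last joint's range is limited). The gripper opens to 85 mm and grips with 20 to 120 N. Pads are 22 mm wide; open, the fingers measure 114 mm over their backs; the gripper's body (76 mm by 85 mm) begins 54 mm behind the grasp point. The pads swing forward as they close: fully open they stand 13 mm farther back than shut.
Start: joints at [-0.88, 0.255, 0.108, 0, -1.424, -0.285], TCP at [0.217, -0.505, 0.25] pointing down, gripper open.
Joint ranges: [-2.95, 2.95], [-1.21, 1.97], [-1.09, 1.5], [-2.87, 1.71], [-2.94, -0.07], [-3.05, 3.05]. Speed limits (rad/s): [2.57, 2.57, 3.14, 3.14, 3.14, 3.14].

## Interface

Orientations are given as a 3x3 rotation matrix whose columns are the frame's x, y, z axes.
In Python, from bench import readout, optics, bot, trace, pinpoint gives the robot as it stands.
- The arm moves only by the tool step_arm, never from a script. Its argument "motion" is a list that holds one entry, the list of rows, each a list of 5 numbers: the shift along the tool's x, y, z in m, then the turn about the tool's z in degrees, then the closure, from 0 (fully open) to 1 (shut). A call has 1 to 8 rows; each row shifts and turns the commanded pose from where the row before left it, along the tool's axes as they then stand; what a row does not reach is not made up. A row lasts 1/12 s, in which the tool goes at most 41.7 mm and 7.16 degrees, less where a joint would pass 70% of its speed; a pose out of reach is approached as far as the arm can. A call is refused whole if a number of a shift passes 0.0417 or a number of a turn 7.16, either way. A call with a gripper value outside its range is refused whole. The fingers move at their own pace and stop on an object; "grip_force" is the grip in N (left out, the last holds). Time passes only in rows, so rows that do not move let the fingers close. It gives the time, the measured TCP pose, the force and the opening at its end, in the units of the state.
- readout.get_obs(): the state, without advancing time (a new reading comes with each control period).
- optics.camera(name): name is "scene" or "top" or "wrist"; returns a dict with "image" (384x512x3 uint8, red, green, blue), "fx", "fy", "cx", "cy" (pixels), "rvec" (rotation vector, rad) and "tvec" (3), from world to camera coordinates, as OpenCV has them; the wrist camera has in their place "mount" (4x4, takes a point from camera to tool coordinates, whose origin is the TCP and whose axes are the flange's). Camera axes: x right, y down, z forward; pixel columns grow to the right and rows downward; lengths in m; the calibration is good to about 2 mm. A picture is of the moment at which its call begins: read the wrist's pose just before it. There is no depth.
- bot.hand_in(): hands the job in, once; it reports no verdict.
Trained networks look in a picture, given as the dict that the camera call returned (one of the last four; its "shot" number tells which), for a name from the list of things; names that differ only in an ending like _2 or _b are one class to them, and where a whole thing is asked for, a point or a joint stands for the part that bears it (a point fixed in the world has none). Each returns a list of dicts, best first, with "confidence" (0 to 1); they miss things now and then, are a little off and sometimes report something else, mostly with a low value. They report only what shows in the picture. A call takes as long as a camera call. They do not tell look-alikes from the thing itself.
- trace(picture, name): "region" (384x512 bool, what is visible of it) and "xy" ([column, row] in pixels, amid what is visible of it).
- pinpoint(picture, name): "xy" ([column, row] in pixels: a listed point, or the origin of a listed thing).
The state is a dict: "time": time; "qpos": joint angles; "joint_velocities": joint speeds; "joint_efforts": joint torques, N m; "tcp_pos": TCP position; "tcp_rot": TCP orientation; "contact_force": force on the tool from outside, world axes, zero at the start; "wrist_torque": the same for the moment, N m; "gripper_width": opening from 0.0 (shut) to 1.0 (fully open).
Only numpy, scipy, OpenCV 4.12 (cv2) and the standard library are available. Lean on these libraries where they do the work, as an engineer would, in place of code of your own. Each camera call takes 0.05 s, during which the arm holds its last target. There are 200 camera calls.

## Working session

There is one attempt and no reset: what is moved stays moved. The work goes in short steps, Python scripts to look and compute and a tool call to move; the robot and the scene stay as the last step left them, time stands still between calls to the robot, and variables do not carry over. Pictures are saved under pics/ and viewed, about 8 in all and at most 12, crops included, and the job is handed in when it is done.

Besides the shell and the picture viewer there is one more tool, called after ">>>" as a command line: name --argument value ..., lists and objects as JSON in quotes. step_arm: Moves the arm, as the interface text tells. Its arguments: {"type":"object","properties":{"motion":{"type":"array","items":{"type":"array","items":{"type":"array","items":{"type":"number"}}}},"grip_force":{"type":"number"}},"required":["motion"]}

```bash
mkdir -p pics
cat > h.py <<'E'
import numpy as np, cv2
from bench import readout, optics, bot, trace, pinpoint
def P(c,st=None):
    K=np.array([[c['fx'],0,c['cx']],[0,c['fy'],c['cy']],[0,0,1.]])
    if 'rvec' in c and c['rvec'] is not None:
        R=cv2.Rodrigues(np.array(c['rvec'],float))[0]; t=np.array(c['tvec'],float)
    else:
        M=np.array(c['mount']); T=np.eye(4); T[:3,:3]=st['tcp_rot']; T[:3,3]=st['tcp_pos']
        W=np.linalg.inv(T@M); R,t=W[:3,:3],W[:3,3]
    return K,R,t
def ray(p,xy):
    K,R,t=p; d=R.T@np.linalg.inv(K)@np.array([xy[0],xy[1],1.]); return -R.T@t, d/np.linalg.norm(d)
def tri(obs):
    A=np.zeros((3,3));b=np.zeros(3);L=[]
    for p,xy in obs:
        o,d=ray(p,xy);M=np.eye(3)-np.outer(d,d);A+=M;b+=M@o;L.append((o,d))
    x=np.linalg.solve(A,b); return x,[np.linalg.norm(np.cross(d,x-o)) for o,d in L]
def plane(p,xy,z):
    o,d=ray(p,xy); return o+d*(z-o[2])/d[2]
def proj(p,X):
    K,R,t=p; v=K@(R@np.asarray(X)+t); return v[:2]/v[2]
def snap(n):
    st=readout.get_obs(); c=optics.camera(n); return c,P(c,st),st
def save(c,f): cv2.imwrite('pics/'+f,cv2.cvtColor(c['image'],cv2.COLOR_RGB2BGR))
E
cat > a.py <<'E'
from h import *
print(readout.get_obs())
names="tube_mouth tube_floor tall_vial_centre short_vial_a_centre plug_centre plug_shoulder small_beaker_centre crucible_centre rubber_stopper_centre petri_dish_centre magazine".split()
Hh=dict(tall_vial_centre=.0315,short_vial_a_centre=.025,plug_centre=.021,plug_shoulder=.014,small_beaker_centre=.03,crucible_centre=.015,rubber_stopper_centre=.011,petri_dish_centre=.007,magazine=0,tube_mouth=.18,tube_floor=.03)
for n in ['scene','top']:
    c,p,st=snap(n); save(c,n+'0.png')
    o=ray(p,[256,192]); print(n,o[0].round(3),o[1].round(3))
    for m in names:
        print(m,[(np.round(r['xy']).tolist(),round(r['confidence'],2),plane(p,r['xy'],Hh[m])[:2].round(3).tolist()) for r in pinpoint(c,m) if r['confidence']>.15])
E
python3 a.py; python3 -c "
import cv2,numpy as np
a=[cv2.imread('pics/%s0.png'%n) for n in('scene','top')]"
```

```text
{'time': 0.0, 'qpos': array([-8.80390466e-01,  2.55780685e-01,  1.06979105e-01, -4.64520602e-04,
       -1.42391709e+00, -2.84607392e-01]), 'joint_velocities': array([-6.66292321e-04,  3.15916439e-04,  1.72572877e-04,  9.01154884e-04,
       -5.10550982e-05,  6.15302442e-05]), 'joint_efforts': array([ 2.27685603e-03, -3.86630452e+01,  2.37937510e+01,  5.36471352e+00,
       -6.19973012e-03, -5.59991136e-06]), 'tcp_pos': array([ 0.21698022, -0.50487761,  0.2493695 ]), 'tcp_rot': array([[-9.18814458e-01, -3.94688781e-01, -8.69949099e-04],
       [-3.94689728e-01,  9.18812750e-01,  1.77473287e-03],
       [ 9.88531707e-05,  1.97401019e-03, -9.99998047e-01]]), 'contact_force': array([-0.33528038,  0.20215773,  0.58767821]), 'wrist_torque': array([-0.00329114,  0.03319143,  0.00374605]), 'gripper_width': 0.9966132628346314}
scene [0.222 0.901 0.814] [ 0.359 -0.672 -0.648]
tube_mouth [([273.0, 164.0], 0.67, [0.586, 0.132]), ([220.0, 252.0], 0.52, [0.554, 0.433])]
tube_floor [([287.0, 184.0], 0.83, [0.593, 0.017]), ([273.0, 245.0], 0.36, [0.529, 0.247])]
tall_vial_centre [([270.0, 296.0], 0
[... 917 characters left out ...]
], 0.39, [0.633, 0.328])]
tall_vial_centre [([173.0, 264.0], 0.63, [0.424, 0.465])]
short_vial_a_centre [([231.0, 221.0], 0.55, [0.529, 0.318])]
plug_centre [([282.0, 147.0], 0.63, [0.722, 0.182]), ([263.0, 186.0], 0.6, [0.621, 0.235]), ([203.0, 242.0], 0.25, [0.477, 0.391])]
plug_shoulder [([264.0, 187.0], 0.84, [0.618, 0.232]), ([280.0, 146.0], 0.58, [0.728, 0.188]), ([262.0, 185.0], 0.48, [0.624, 0.238])]
small_beaker_centre [([232.0, 251.0], 0.61, [0.455, 0.315])]
crucible_centre [([195.0, 216.0], 0.71, [0.546, 0.412])]
rubber_stopper_centre [([265.0, 219.0], 0.53, [0.533, 0.23])]
petri_dish_centre [([296.0, 253.0], 0.58, [0.444, 0.152])]
magazine [([323.0, 199.0], 0.93, [0.585, 0.077])]
```

View pics/scene0.png

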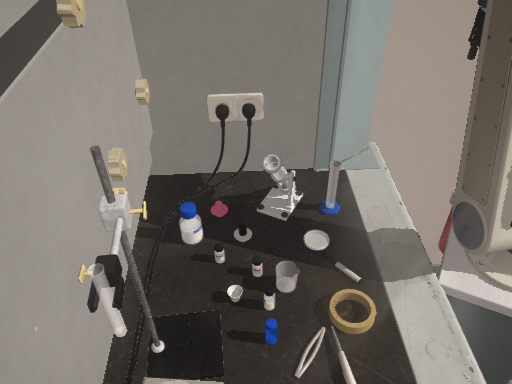

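View pics/top0.png

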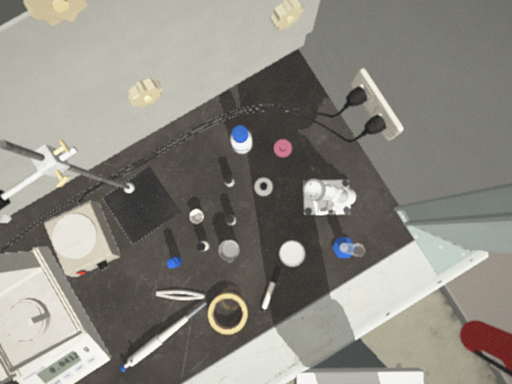

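The scene view shows the tall vial at (270,298), the short vials at (257,267) and (220,253), and the plug at (243,233). The magazine is at (283,195). The decoys are blue at (272,330) and pink at (219,209). The top view agrees, with the tall vial at (203,245), the shorts at (231,219) and (229,182), and the plug at (263,186). Next I turn the jaws to open along world x and move over the scene for near views.

>>> step_arm --motion '[[[0,0,-0.01,-6.7,0],[0,0,-0.01,-6.7,0],[0,0,-0.01,-6.7,0],[0,0,-0.01,-6.7,0],[0,0,-0.01,-6.7,0],[0,0,-0.01,-6.7,0],[0,0,-0.01,-6.7,0],[0,0,-0.01,-6.7,0]]]'

```text
time: 1.87
tcp_pos: [0.2171, -0.5053, 0.3308]
tcp_rot: [[-0.222, -0.975, 0.0], [-0.975, 0.222, -0.0], [0.0, -0.0, -1.0]]
contact_force: [0.1, 0.1, -0.4]
gripper_width: 1.002
```

>>> step_arm --motion '[[[0,0,0,-6.7,0],[0,0,0,-6.7,0],[-0.037,-0.014,0,0,0],[-0.037,-0.014,0,0,0],[-0.037,-0.014,0,0,0],[-0.037,-0.014,0,0,0],[-0.037,-0.014,0,0,0],[-0.037,-0.014,0,0,0]]]'

```text
time: 2.53
tcp_pos: [0.3002, -0.2813, 0.3304]
tcp_rot: [[0.004, -1.0, 0.001], [-1.0, -0.004, -0.0], [0.0, -0.001, -1.0]]
contact_force: [2.0, -0.6, 0.1]
gripper_width: 1.003
```

>>> step_arm --motion '[[[-0.037,-0.014,0,0,0.4],[-0.037,-0.014,0,0,0.4],[-0.037,-0.014,0,0,0.4],[-0.037,-0.014,0,0,0.4],[-0.037,-0.014,0,0,0.4],[-0.037,-0.014,0,0,0.4],[-0.037,-0.014,0,0,0.4],[-0.037,-0.014,0,0,0.4]]]'

```text
time: 3.2
tcp_pos: [0.4109, 0.0156, 0.3307]
tcp_rot: [[0.005, -1.0, 0.001], [-1.0, -0.005, 0.0], [-0.0, -0.001, -1.0]]
contact_force: [2.0, -0.8, -0.3]
gripper_width: 0.595
```

```bash
cat > w.py <<'E'
from h import *
import sys,pickle
tag=sys.argv[1]; names=sys.argv[2].split(',')
c,p,st=snap('wrist'); save(c,tag+'.png')
out={}
for m in names:
    r=[(x['xy'],x['confidence']) for x in pinpoint(c,m) if x['confidence']>.2]; out[m]=r
    print(m,[(np.round(a,1).tolist(),round(b,2)) for a,b in r])
pickle.dump((p,out),open(tag+'.pkl','wb'))
print(p[1].round(2).tolist(),ray(p,[256,192])[0].round(3),st['tcp_pos'].round(4))
E
python3 w.py w1 tube_mouth,tube_floor,magazine
```

```text
tube_mouth [([87.8, 283.6], 0.73), ([143.3, 180.9], 0.45)]
tube_floor [([130.2, 158.2], 0.9), ([139.0, 270.3], 0.54)]
magazine [([142.9, 181.9], 0.75)]
[[-1.0, -0.01, -0.0], [-0.01, 0.95, 0.31], [-0.0, 0.31, -0.95]] [ 0.412 -0.066  0.456] [0.4109 0.0156 0.3307]
```

>>> step_arm --motion '[[[-0.037,-0.014,0,0,0.4],[-0.037,-0.014,0,0,0.4],[-0.037,-0.014,0,0,0.4],[-0.037,-0.014,0,0,0.4],[-0.037,-0.014,0,0,0.4],[-0.037,-0.014,0,0,0.4],[0,0,0,0,0.4],[0,0,0,0,0.4]]]'

```text
time: 4.07
tcp_pos: [0.4945, 0.2361, 0.329]
tcp_rot: [[0.005, -1.0, -0.002], [-1.0, -0.005, -0.002], [0.002, 0.002, -1.0]]
contact_force: [-0.4, -0.3, 0.0]
gripper_width: 0.596
```

```bash
python3 w.py w2 tube_mouth,tube_floor,tall_vial_centre,short_vial_a_centre,plug_centre,plug_shoulder; python3 -c "
import cv2,numpy as np
cv2.imwrite('pics/w12.png',cv2.resize(np.hstack([cv2.imread('pics/w1.png'),cv2.imread('pics/w2.png')]),(800,300)))"
```

```text
tube_mouth [([138.9, 57.9], 0.55)]
tube_floor []
tall_vial_centre [([270.5, 249.8], 0.83), ([225.2, 150.9], 0.53)]
short_vial_a_centre [([228.1, 208.7], 0.76), ([225.1, 149.7], 0.74)]
plug_centre [([169.0, 151.1], 0.91), ([96.8, 110.6], 0.57)]
plug_shoulder [([170.6, 148.2], 0.62), ([98.4, 114.1], 0.62)]
[[-1.0, -0.0, 0.0], [-0.0, 0.95, 0.31], [-0.0, 0.31, -0.95]] [0.496 0.155 0.454] [0.4945 0.2361 0.329 ]
```

View pics/w12.png

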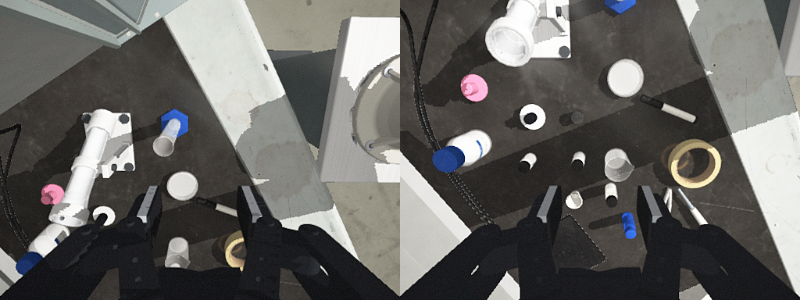

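w1 shows the tube and its mouth at (88,280). w2 shows the tall vial at (270,250), the shorts at (228,207) and about (163,205), and the plug at (169,150). The blue and pink look-alikes are separate. The detection at (225,150) is the rubber stopper.

```bash
cat > t.py <<'E'
from h import *
import pickle
S,T=[P(optics.camera(n)) for n in('scene','top')]
p1,o1=pickle.load(open('w1.pkl','rb'));p2,o2=pickle.load(open('w2.pkl','rb'))
def go(n,obs):
    x,e=tri(obs);print(n,x.round(4),np.round(e,4));return x
m=go('mouth',[(S,(273,164)),(T,(312,190)),(p1,(87.8,283.6)),(p2,(138.9,57.9))])
go('mouth12',[(p1,(87.8,283.6)),(p2,(138.9,57.9))])
f=go('floor',[(S,(287,184)),(T,(345,193)),(p1,(130.2,158.2))])
d=m-f;print('len',np.linalg.norm(d),'lean',np.degrees(np.arccos(d[2]/np.linalg.norm(d))),'az',np.degrees(np.arctan2(d[1],d[0])))
go('tall',[(S,(270,299)),(p2,(270.5,249.8)),(T,(204,244))])
go('s1',[(S,(256.5,266)),(p2,(228.1,208.7)),(T,(231,219.5))])
go('s2',[(S,(220,254)),(p2,(163,205)),(T,(229,182.5))])
go('plug',[(S,(243.5,230)),(p2,(169,151.1)),(T,(263,186.5))])
E
python3 t.py
```

```text
mouth [0.5898 0.1292 0.1819] [0.0054 0.0007 0.003  0.0039]
mouth12 [0.5903 0.1278 0.1875] [0.0009 0.0009]
floor [0.5935 0.0244 0.0346] [0.0023 0.0032 0.0012]
len 0.18082364632687348 lean 35.43377444968739 az 92.00544825236659
tall [0.4693 0.3908 0.0284] [0.003  0.0038 0.0051]
s1 [0.5348 0.3212 0.0282] [0.0014 0.0026 0.0036]
s2 [0.6345 0.3222 0.0203] [0.0008 0.0037 0.0039]
plug [0.6177 0.2343 0.0304] [0.0003 0.0007 0.0004]
```

>>> step_arm --motion '[[[-0.026,0.0042,0.027,0,0.4],[-0.026,0.0042,0.027,0,0.4],[-0.026,0.0042,0.027,0,0.4],[-0.026,0.0042,0.027,0,0.4],[-0.026,0.0042,0.027,0,0.4],[-0.026,0.0042,0.027,0,0.4],[0,0,0,0,0.4],[0,0,0,0,0.4]]]'

```text
time: 5.18
tcp_pos: [0.4669, 0.3919, 0.166]
tcp_rot: [[0.006, -1.0, -0.003], [-1.0, -0.006, -0.004], [0.004, 0.003, -1.0]]
contact_force: [0.0, 1.3, 0.9]
gripper_width: 0.599
```

```bash
cat >> h.py <<'E'
def near(name,z,guess,tag,save_=True):
    c,p,st=snap('wrist')
    if save_: save(c,tag+'.png')
    print('tcp',st['tcp_pos'].round(4),'f',st['contact_force'].round(1),'w',round(st['gripper_width'],3),'t',round(st['time'],2),'guess px',proj(p,[*guess,z]).round(1))
    for x in pinpoint(c,name):
        X=plane(p,x['xy'],z)
        if x['confidence']>.2: print(name,np.round(x['xy'],1),round(x['confidence'],2),X.round(4),'dtool',(st['tcp_rot'].T@(X-st['tcp_pos'])).round(4))
    return c,p,st
E
python3 -c "
from h import *
near('tall_vial_centre',.0315,[.4693,.3908],'n1')"
```

```text
tcp [0.4669 0.3919 0.166 ] f [0.  1.3 0.9] w 0.599 t 5.18 guess px [252.8 185.7]
tall_vial_centre [250.5 184.6] 0.84 [0.4714 0.3898 0.0315] dtool [ 0.0017 -0.0048  0.1345]
tall_vial_centre [295.6 256.8] 0.73 [0.4264 0.4646 0.0315] dtool [-0.0734  0.0398  0.1344]
```

View pics/n1.png

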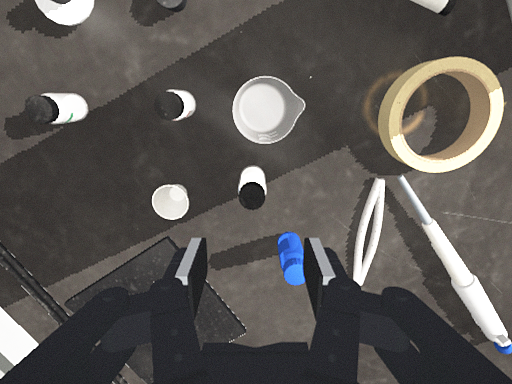

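n1 shows the tall vial with its cap at (251,197) and base at (253,172), just ahead of the jaws. The crucible is at (170,200), the beaker at (265,110) and the blue look-alike at (293,258), all clear of the descent.

>>> step_arm --motion '[[[0.0015,-0.004,0.03,0,0.4],[0,0,0.03,0,0.4],[0,0,0.03,0,0.4],[0,0,0.03,0,0.4],[0,0,0,0,0.4],[0,0,0,0,1],[0,0,0,0,1],[0,0,0,0,1]]]' --grip_force 25

```text
time: 5.95
tcp_pos: [0.4736, 0.3915, 0.0515]
tcp_rot: [[0.004, -1.0, 0.004], [-1.0, -0.004, 0.004], [-0.004, -0.004, -1.0]]
contact_force: [0.1, -0.3, 1.6]
gripper_width: 0.288
```

>>> step_arm --motion '[[[0,0,0,0,1],[0,0,0,0,1],[0,0,0,0,1],[0,0,0,0,1]]]'

```text
time: 6.28
tcp_pos: [0.4736, 0.3916, 0.0514]
tcp_rot: [[0.005, -1.0, 0.004], [-1.0, -0.005, 0.004], [-0.004, -0.004, -1.0]]
contact_force: [-1.7, -0.4, 7.4]
gripper_width: 0.287
```

>>> step_arm --motion '[[[0,0,-0.03,0,1],[0,0,-0.04,0,1],[0,0,-0.04,0,1],[0,0,-0.04,0,1],[0,0,-0.04,0,1],[0,0,-0.04,0,1],[0.02,-0.009,0,0,1],[0.035,-0.0155,0,0,1]]]'

```text
time: 6.95
tcp_pos: [0.4967, 0.3381, 0.2821]
tcp_rot: [[0.009, -1.0, 0.005], [-1.0, -0.009, 0.006], [-0.006, -0.005, -1.0]]
contact_force: [1.4, 0.0, -1.3]
gripper_width: 0.28
```

>>> step_arm --motion '[[[0.035,-0.0155,0,0,1],[0.035,-0.0155,0,0,1],[0.035,-0.0155,0,0,1],[0.035,-0.0155,0,0,1],[0.035,-0.0155,0,0,1],[0.023,-0.009,0,0,1],[0.01,-0.004,0,0,1],[0,0,0,0,1]]]'

```text
time: 7.62
tcp_pos: [0.5888, 0.1256, 0.279]
tcp_rot: [[0.001, -1.0, 0.001], [-1.0, -0.001, 0.0], [-0.0, -0.001, -1.0]]
contact_force: [-0.3, -0.0, 0.2]
gripper_width: 0.292
```

```bash
python3 -c "
from h import *
c,p,st=near('tube_mouth',.183,[.59,.128],'n2')
print(st['qpos'].round(2))
t=optics.camera('top')
print([(r['xy'],r['confidence']) for r in pinpoint(t,'tube_mouth')])
s=optics.camera('scene');print([(r['xy'],r['confidence']) for r in pinpoint(s,'tube_mouth')])
a=cv2.resize(s['image'][100:240,200:340],(400,400),interpolation=3)
b=cv2.resize(c['image'],(533,400))
cv2.imwrite('pics/n2s.png',cv2.resize(np.hstack([b,a])[:,:,::-1],(800,343)))
"
```

```text
tcp [0.5888 0.1256 0.279 ] f [-0.3 -0.   0.2] w 0.292 t 7.62 guess px [254.5 203.7]
tube_mouth [251.4 206.1] 0.95 [0.5925 0.1301 0.183 ] dtool [-0.0045 -0.0036  0.096 ]
[ 0.47  0.36  0.32  0.   -1.53 -0.47]
[]
[([270.7, 162.1], 0.87), ([288.9, 184.7], 0.58), ([220.8, 250.5], 0.17)]
```

View pics/n2s.png

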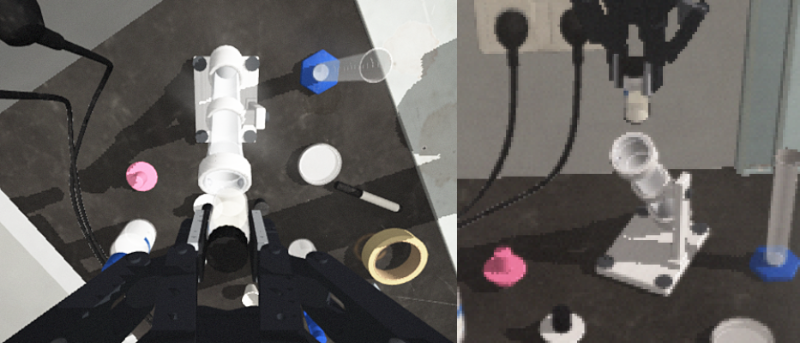

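n2 shows the held vial just above the mouth, with the rim at about (225,178) in the left half. The tube axis is nearly vertical in the picture, so the jaw direction is perpendicular to the lean. I refine the mouth position from all views.

```bash
python3 -c "
from h import *
import pickle
p1,_=pickle.load(open('w1.pkl','rb'));p2,_=pickle.load(open('w2.pkl','rb'))
c,p,st=snap('wrist');S=P(optics.camera('scene'));T=P(optics.camera('top'))
m=[r['xy'] for r in pinpoint(c,'tube_mouth')][0];print(m)
A=[(p1,(87.8,283.6)),(p2,(138.9,57.9)),(p,m),(S,(272,163)),(T,(312,190))]
for o in (A,A[:3],A[2:],[A[1],A[2]]): x,e=tri(o);print(x.round(4),np.round(e,4))
for n in('tall_vial_centre','tall_vial'):
  for r in pinpoint(c,n): print(n,r['xy'],r['confidence'],[ (st['tcp_rot'].T@(plane(p,r['xy'],z)-st['tcp_pos'])).round(4).tolist() for z in (.259-(.0 if 'c' in n else .0315),)])
"
```

```text
[250.6, 201.7]
[0.5908 0.1293 0.1828] [0.0018 0.0031 0.0013 0.0032 0.0016]
[0.5912 0.1281 0.1865] [0.0013 0.0009 0.0008]
[0.5901 0.1297 0.1805] [0.0022 0.0015 0.0007]
[0.5917 0.1276 0.1875] [0.0004 0.0004]
tall_vial_centre [254.8, 249.2] 0.84 [[-0.0002, -0.0009, 0.0195]]
tall_vial_centre [352.4, 365.3] 0.56 [[-0.0837, 0.0614, 0.0195]]
tall_vial [258.0, 224.0] 0.95 [[0.0005, 0.0012, 0.051]]
tall_vial [343.5, 345.9] 0.58 [[-0.1004, 0.0663, 0.051]]
```

>>> step_arm --motion '[[[-0.004,-0.0022,0.015,0,1],[0,0,0.015,0,1],[0,0,0.01,0,1],[0,0,0.005,0,1],[0,0,0,0,1],[0,0,0,0,1]]]'

```text
time: 8.72
tcp_pos: [0.5905, 0.1317, 0.2337]
tcp_rot: [[0.004, -1.0, 0.0], [-1.0, -0.004, -0.0], [0.0, -0.0, -1.0]]
contact_force: [0.5, 0.0, 0.3]
gripper_width: 0.282
```

>>> step_arm --motion '[[[0,0,0.003,0,1],[0,0,0.003,0,1],[0,0,0,0,1]]]'

```text
time: 8.97
tcp_pos: [0.5904, 0.1319, 0.2272]
tcp_rot: [[0.004, -1.0, 0.0], [-1.0, -0.004, 0.0], [-0.0, -0.0, -1.0]]
contact_force: [0.2, 0.2, 0.5]
gripper_width: 0.279
```

>>> step_arm --motion '[[[0,0,0.002,0,1],[0,0,0.002,0,1],[0,0,0,0,1]]]'

```text
time: 9.22
tcp_pos: [0.5916, 0.1315, 0.2246]
tcp_rot: [[0.004, -1.0, 0.004], [-1.0, -0.004, -0.0], [0.0, -0.004, -1.0]]
contact_force: [4.3, -1.2, 2.2]
gripper_width: 0.288
```

```bash
cat > v.py <<'E'
from h import *
import sys
t=sys.argv[1]
c,p,st=snap('wrist');s=optics.camera('scene')
a=cv2.resize(s['image'][100:220,215:335],(400,400),interpolation=3)
b=cv2.resize(c['image'][90:346,80:420],(531,400),interpolation=3)
cv2.imwrite('pics/%s.png'%t,cv2.resize(np.hstack([b,a])[:,:,::-1],(800,343)))
print(st['tcp_pos'].round(4),st['contact_force'].round(1),st['gripper_width'],st['time'])
E
python3 v.py m1
```

```text
[0.5916 0.1315 0.2246] [ 4.3 -1.2  2.2] 0.2878507733341189 9.2167
```

View pics/m1.png

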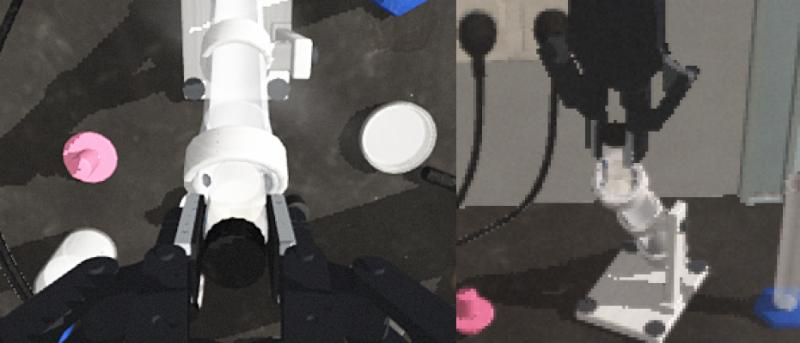

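m1 shows the vial's foot inside the collar and centred in x. I open slightly, so the pads stay as side guards while it tips and slides.

>>> step_arm --motion '[[[0,0,0,0,0.66],[0,0,0,0,0.66],[0,0,0,0,0.66],[0,0,0,0,0.66],[0,0,0,0,0.66]]]'

```text
time: 9.73
tcp_pos: [0.59, 0.1319, 0.2228]
tcp_rot: [[0.004, -1.0, -0.001], [-1.0, -0.004, -0.0], [0.0, 0.001, -1.0]]
contact_force: [0.9, -0.3, -1.1]
gripper_width: 0.338
```

```bash
python3 v.py m2
```

```text
[0.59   0.1319 0.2228] [ 0.9 -0.3 -1.1] 0.3376393306456057 9.7333
```

View pics/m2.png

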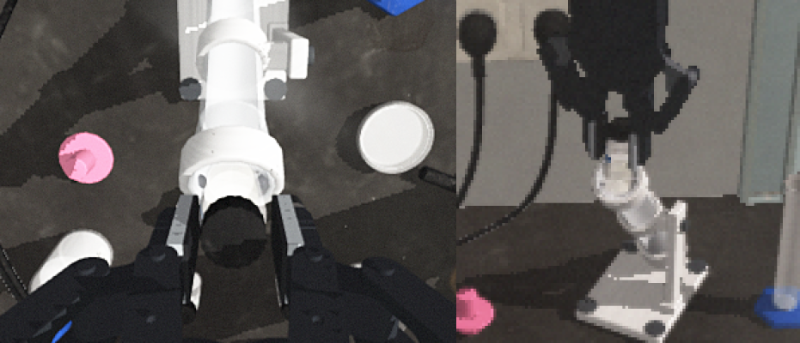

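m2 shows the vial free but only slightly tipped and still in the mouth, with its cap at about (235,230) left. I re-grip lightly and swing its top towards +y to align it with the tube.

>>> step_arm --motion '[[[0,0,0,0,1],[0,0,0,0,1],[0,0,0,0,1],[-0.005,0,0.001,0,1],[-0.005,0,0.001,0,1],[-0.005,0,0.001,0,1],[0,0,0,0,1]]]' --grip_force 20

```text
time: 10.42
tcp_pos: [0.5914, 0.1465, 0.2222]
tcp_rot: [[0.005, -1.0, 0.004], [-1.0, -0.005, -0.002], [0.002, -0.004, -1.0]]
contact_force: [1.3, -3.9, 6.6]
gripper_width: 0.285
```

>>> step_arm --motion '[[[-0.004,0,0.002,0,1],[-0.004,0,0.002,0,1],[0,0,0,0,1]]]'

```text
time: 10.67
tcp_pos: [0.5917, 0.1556, 0.2189]
tcp_rot: [[0.005, -1.0, 0.006], [-1.0, -0.005, 0.001], [-0.001, -0.006, -1.0]]
contact_force: [0.5, -0.8, 8.8]
gripper_width: 0.278
```

```bash
python3 v.py m3
```

```text
[0.5917 0.1556 0.2189] [ 0.5 -0.8  8.8] 0.2776582035500151 10.6667
```

View pics/m3.png

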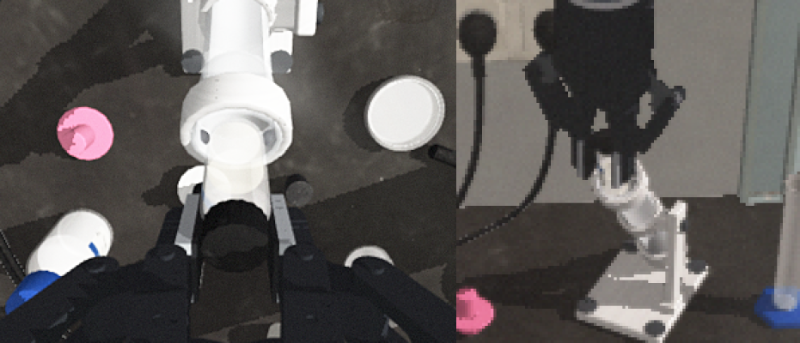

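m3 shows the vial tipped in the pads to about the tube's lean, with its foot in the collar. The TCP is within 3 mm of the tube axis. I push along the axis, then release.

>>> step_arm --motion '[[[0.002,0,0.003,0,1],[0.002,0,0.003,0,1],[0.002,0,0.003,0,1],[0.002,0,0.003,0,1],[0,0,0,0,1],[0,0,0,0,0.63],[0,0,0,0,0.63],[0,0,0,0,0.63]]]'

```text
time: 11.43
tcp_pos: [0.5901, 0.1469, 0.2039]
tcp_rot: [[0.004, -1.0, -0.001], [-1.0, -0.004, -0.0], [0.0, 0.001, -1.0]]
contact_force: [0.1, -1.0, -0.1]
gripper_width: 0.37
```

>>> step_arm --motion '[[[0,0,0,0,0.63],[0,0,0,0,0.63],[0,0,0,0,0.63],[0,0,0,0,0.63]]]'

```text
time: 11.77
tcp_pos: [0.5903, 0.1468, 0.2043]
tcp_rot: [[0.004, -1.0, -0.0], [-1.0, -0.004, -0.0], [0.0, 0.0, -1.0]]
contact_force: [0.3, 0.2, -0.5]
gripper_width: 0.367
```

```bash
python3 v.py m4; python3 -c "
from h import *
c,p,st=snap('wrist')
for n in('tall_vial_centre','tube_mouth'): print(n,[(np.round(r['xy']),round(r['confidence'],2)) for r in pinpoint(c,n)])
a=np.array([0.591,.0282,.033]);m=np.array([.591,.129,.183])
for q in(.0315,.06,.1,.15,.181): print(q,proj(p,a+(m-a)*q/.181).round())"
```

```text
[0.5903 0.1468 0.2043] [ 0.3  0.2 -0.5] 0.36668851718119594 11.7667
tall_vial_centre []
tube_mouth [(array([251., 217.]), 0.88), (array([216., 310.]), 0.24)]
0.0315 [256.  69.]
0.06 [256.  88.]
0.1 [255. 121.]
0.15 [255. 174.]
0.181 [255. 218.]
```

View pics/m4.png

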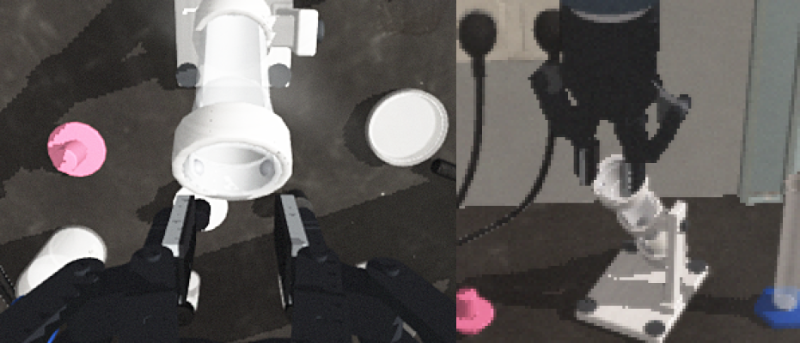

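m4 shows the mouth empty and the vial gone down the tube. I move on to the nearer short vial and check for the cap's dark band inside the tube numerically.

>>> step_arm --motion '[[[0,0,-0.03,0,0.5],[0,0,-0.04,0,0.4],[-0.029,0.009,0.0195,0,0.4],[-0.029,0.009,0.0195,0,0.4],[-0.029,0.009,0.0195,0,0.4],[-0.029,0.009,0.0195,0,0.4],[-0.029,0.009,0.0195,0,0.4],[-0.029,0.009,0.0195,0,0.4]]]'

```text
time: 12.68
tcp_pos: [0.5349, 0.3218, 0.1566]
tcp_rot: [[0.004, -1.0, 0.0], [-1.0, -0.004, 0.0], [-0.0, -0.0, -1.0]]
contact_force: [1.2, -0.1, -0.5]
gripper_width: 0.599
```

>>> step_arm --motion '[[[0,0,0,0,0.4],[0,0,0,0,0.4]]]'

```text
time: 12.85
tcp_pos: [0.5343, 0.3215, 0.1557]
tcp_rot: [[0.007, -1.0, -0.002], [-1.0, -0.007, -0.002], [0.002, 0.002, -1.0]]
contact_force: [-0.1, -0.5, 0.3]
gripper_width: 0.599
```

```bash
python3 -c "
from h import *
near('short_vial_a_centre',.025,[.5348,.3212],'n3')
s=optics.camera('scene');t=optics.camera('top');m=np.array([.591,.129,.183]);a=np.array([0,.559,.829])
for c in(s,t):
  p=P(c)
  print([(np.round(r['xy']),round(r['confidence'],2)) for r in pinpoint(c,'tall_vial_centre')], proj(p,m-a*.1495).round())
  for q in range(20,175,10):
    u=proj(p,m-a*(.181-q/1000)).round().astype(int); print(q,u,c['image'][u[1]-1:u[1]+2,u[0]-1:u[0]+2].mean().round(),end='; ')
  print()
"
```

```text
tcp [0.5343 0.3215 0.1557] f [-0.1 -0.5  0.3] w 0.599 t 12.85 guess px [254.9 187.6]
short_vial_a_centre [253.  188.6] 0.85 [0.5365 0.3221 0.025 ] dtool [-0.0009 -0.0025  0.1307]
short_vial_a_centre [150.1 183. ] 0.72 [0.6292 0.3174 0.025 ] dtool [ 0.0045 -0.0952  0.1305]
[(array([271., 326.]), 0.71)] [284. 182.]
20 [285 183] 174.0; 30 [284 182] 133.0; 40 [283 181] 112.0; 50 [283 180] 118.0; 60 [282 178] 134.0; 70 [281 177] 123.0; 80 [280 176] 121.0; 90 [279 175] 139.0; 100 [279 173] 138.0; 110 [278 172] 138.0; 120 [277 171] 139.0; 130 [276 169] 151.0; 140 [275 168] 146.0; 150 [274 166] 148.0; 160 [273 165] 146.0; 170 [272 163] 146.0; 
[] [339. 194.]
20 [341 195] 235.0; 30 [339 194] 226.0; 40 [338 194] 229.0; 50 [336 194] 233.0; 60 [335 193] 215.0; 70 [333 193] 198.0; 80 [331 193] 217.0; 90 [330 192] 233.0; 100 [328 192] 242.0; 110 [326 192] 237.0; 120 [324 191] 235.0; 130 [322 191] 233.0; 140 [320 191] 224.0; 150 [319 190] 229.0; 160 [317 190] 231.0; 170 [315 190] 234.0;
```

>>> step_arm --motion '[[[0,-0.002,0.023,0,0.4],[0,0,0.023,0,0.4],[0,0,0.023,0,0.4],[0,0,0.023,0,0.4],[0,0,0.02,0,0.4],[0,0,0,0,0.4]]]'

```text
time: 13.65
tcp_pos: [0.5356, 0.3183, 0.0412]
tcp_rot: [[0.002, -1.0, -0.006], [-1.0, -0.002, -0.004], [0.004, 0.006, -1.0]]
contact_force: [-1.3, 0.1, -0.5]
gripper_width: 0.603
```

>>> step_arm --motion '[[[-0.003,0,0,0,0.4],[0,0,0,0,1],[0,0,0,0,1],[0,0,0,0,1],[0,0,0,0,1],[0,0,0,0,1],[0,0,0,0,1]]]' --grip_force 25

```text
time: 14.23
tcp_pos: [0.5385, 0.3243, 0.0472]
tcp_rot: [[0.005, -1.0, 0.003], [-1.0, -0.005, 0.002], [-0.002, -0.003, -1.0]]
contact_force: [-0.6, -0.1, 6.0]
gripper_width: 0.283
```

>>> step_arm --motion '[[[0,0,-0.02,0,1],[0,0,-0.04,0,1],[0,0,-0.04,0,1],[0,0,-0.04,0,1],[0,0,-0.04,0,1],[0,0,-0.04,0,1],[0.02,-0.006,0,0,1],[0.035,-0.0105,0,0,1]]]'

```text
time: 14.9
tcp_pos: [0.5545, 0.2713, 0.2683]
tcp_rot: [[0.008, -1.0, 0.005], [-1.0, -0.008, 0.005], [-0.005, -0.005, -1.0]]
contact_force: [0.3, -1.5, -1.8]
gripper_width: 0.288
```

>>> step_arm --motion '[[[0.035,-0.0105,0,0,1],[0.035,-0.0105,0,0,1],[0.034,-0.0105,0,0,1],[0.02,-0.005,0,0,1],[0.01,-0.002,0,0,1],[0,0,0,0,1],[0,0,0,0,1]]]'

```text
time: 15.48
tcp_pos: [0.5932, 0.1349, 0.2652]
tcp_rot: [[0.004, -1.0, -0.0], [-1.0, -0.004, 0.0], [-0.0, 0.0, -1.0]]
contact_force: [0.2, 0.3, -0.3]
gripper_width: 0.283
```

```bash
python3 -c "
from h import *
c,p,st=near('tube_mouth',.183,[.591,.129],'n4')
for n,z in(('short_vial_a_centre',.0165),('short_vial_a',.0415)):
  for r in pinpoint(c,n): print(n,np.round(r['xy']),round(r['confidence'],2),(st['tcp_rot'].T@(plane(p,r['xy'],st['tcp_pos'][2]-z)-st['tcp_pos'])).round(4))
"
```

```text
tcp [0.5932 0.1349 0.2652] f [ 0.2  0.3 -0.3] w 0.283 t 15.48 guess px [259.  199.8]
tube_mouth [257.9 201.9] 0.58 [0.5918 0.1307 0.183 ] dtool [0.0042 0.0014 0.0822]
short_vial_a_centre [257. 241.] 0.81 [0.0062 0.0002 0.0165]
short_vial_a [259. 221.] 0.82 [0.0068 0.0017 0.0415]
short_vial_a [228. 280.] 0.63 [-0.0357 -0.0189  0.0415]
```

>>> step_arm --motion '[[[0,0.001,0.014,0,1],[0,0,0.014,0,1],[0,0,0.008,0,1],[0,0,0.004,0,1],[0,0,0,0,1],[0,0,0,0,1]]]'

```text
time: 16.18
tcp_pos: [0.5925, 0.1351, 0.2257]
tcp_rot: [[0.005, -1.0, 0.001], [-1.0, -0.005, -0.0], [0.0, -0.001, -1.0]]
contact_force: [0.2, -1.1, 0.1]
gripper_width: 0.286
```

>>> step_arm --motion '[[[0,0,0.002,0,1],[0,0,0.002,0,1],[0,0,0,0,1]]]'

```text
time: 16.43
tcp_pos: [0.5923, 0.1349, 0.2213]
tcp_rot: [[0.004, -1.0, 0.0], [-1.0, -0.004, 0.0], [-0.0, -0.0, -1.0]]
contact_force: [0.9, 0.2, 0.2]
gripper_width: 0.284
```

>>> step_arm --motion '[[[0,0,0.002,0,1],[0,0,0.001,0,1],[-0.004,0,0.001,0,1],[-0.004,0,0.001,0,1],[-0.004,0,0.001,0,1],[-0.004,0,0.001,0,1],[-0.004,0,0.001,0,1],[0,0,0,0,1]]]' --grip_force 20

```text
time: 17.1
tcp_pos: [0.5925, 0.1545, 0.2141]
tcp_rot: [[0.005, -1.0, 0.001], [-1.0, -0.005, -0.001], [0.001, -0.001, -1.0]]
contact_force: [0.3, -2.4, 5.1]
gripper_width: 0.284
```

```bash
python3 v.py m5
```

```text
[0.5925 0.1545 0.2141] [ 0.3 -2.4  5.1] 0.2835649230081431 17.1
```

View pics/m5.png

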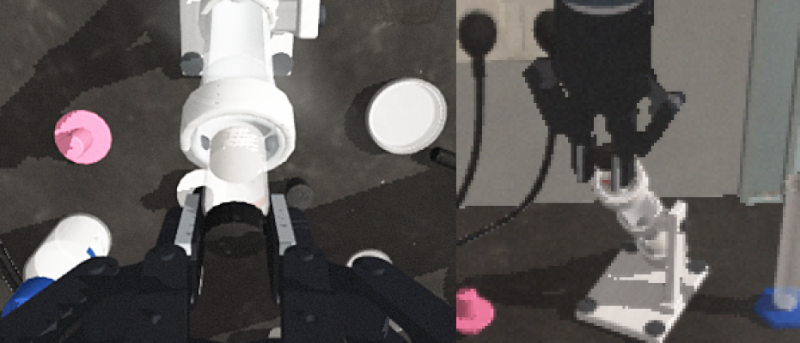

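m5 shows the short vial tipped along the axis, with its foot in the collar, as the tall one was. I push along the axis and release.

>>> step_arm --motion '[[[0.002,0,0.003,0,1],[0.002,0,0.003,0,1],[0.002,0,0.003,0,1],[0.002,0,0.003,0,1],[0,0,0,0,1],[0,0,0,0,0.63],[0,0,0,0,0.63],[0,0,0,0,0.63]]]'

```text
time: 17.87
tcp_pos: [0.5921, 0.1473, 0.2008]
tcp_rot: [[0.004, -1.0, -0.001], [-1.0, -0.004, 0.001], [-0.001, 0.001, -1.0]]
contact_force: [-0.0, 0.4, 0.2]
gripper_width: 0.369
```

>>> step_arm --motion '[[[0,0,0,0,0.6],[0,0,0,0,0.6],[0,0,0,0,0.6],[0,0,0,0,0.6]]]'

```text
time: 18.2
tcp_pos: [0.5923, 0.1469, 0.2012]
tcp_rot: [[0.004, -1.0, -0.0], [-1.0, -0.004, 0.0], [-0.0, 0.0, -1.0]]
contact_force: [0.3, -0.6, -0.4]
gripper_width: 0.397
```

```bash
cat > chk.py <<'E'
from h import *
c,p,st=snap('wrist'); print(st['tcp_pos'].round(4),st['gripper_width'])
for n in('short_vial_a_centre','short_vial_a','tall_vial','tall_vial_centre','tube_mouth'): print(n,[(np.round(r['xy']),round(r['confidence'],2)) for r in pinpoint(c,n)])
m=np.array([.592,.129,.183]);a=np.array([0,.559,.829])
for q in range(30,181,10):
    u=proj(p,m-a*(.181-q/1000)).round().astype(int)
    print(q,u,c['image'][u[1]-1:u[1]+2,u[0]-4:u[0]+5].mean().round() if 2<u[1]<380 else '-',end='; ')
E
python3 chk.py
```

```text
[0.5923 0.1469 0.2012] 0.39685746046896103
short_vial_a_centre [(array([386., 183.]), 0.42)]
short_vial_a [(array([222., 303.]), 0.81)]
tall_vial [(array([364., 381.]), 0.62)]
tall_vial_centre []
tube_mouth [(array([255., 220.]), 0.56)]
30 [257  67] 251.0; 40 [257  73] 220.0; 50 [257  80] 245.0; 60 [257  87] 247.0; 70 [257  95] 251.0; 80 [257 103] 250.0; 90 [257 112] 247.0; 100 [257 121] 227.0; 110 [257 130] 228.0; 120 [257 140] 229.0; 130 [257 151] 249.0; 140 [257 163] 245.0; 150 [257 175] 247.0; 160 [257 189] 251.0; 170 [257 203] 229.0; 180 [257 218] 244.0;
```

>>> step_arm --motion '[[[0,0,-0.03,0,0.5],[0,0,-0.04,0,0.4],[-0.029,-0.0065,0.0195,0,0.4],[-0.029,-0.0065,0.0195,0,0.4],[-0.029,-0.0065,0.0195,0,0.4],[-0.029,-0.0065,0.0195,0,0.4],[-0.029,-0.0065,0.0195,0,0.4],[-0.029,-0.0065,0.0195,0,0.4]]]'

```text
time: 19.17
tcp_pos: [0.6307, 0.3223, 0.1534]
tcp_rot: [[0.004, -1.0, 0.0], [-1.0, -0.004, 0.0], [-0.0, -0.0, -1.0]]
contact_force: [0.1, 0.6, -0.4]
gripper_width: 0.601
```

>>> step_arm --motion '[[[0,0,0,0,0.4],[0,0,0,0,0.4]]]'

```text
time: 19.33
tcp_pos: [0.6296, 0.3221, 0.1513]
tcp_rot: [[0.006, -1.0, -0.004], [-1.0, -0.006, -0.003], [0.003, 0.004, -1.0]]
contact_force: [-0.0, 0.3, 0.3]
gripper_width: 0.602
```

```bash
python3 -c "
from h import *
near('short_vial_a_centre',.025,[.631,.319],'n5')
near('short_vial_b',.0,[.631,.319],'n5')
s=optics.camera('scene');a=s['image'][130:220,245:335]
t=optics.camera('top');b=t['image'][150:240,280:370]
cv2.imwrite('pics/tube.png',cv2.resize(np.hstack([a,b])[:,:,::-1],(800,400),interpolation=2))
"
```

```text
tcp [0.6296 0.3221 0.1513] f [-0.   0.3  0.3] w 0.602 t 19.33 guess px [253.7 186.2]
tcp [0.6309 0.3208 0.1548] f [ 0.2 -0.5  0.2] w 0.601 t 19.43 guess px [255.7 178.5]
short_vial_b [249.4 184.6] 0.91 [0.6372 0.3253 0.    ] dtool [-0.0045 -0.0062  0.1548]
```

View pics/tube.png

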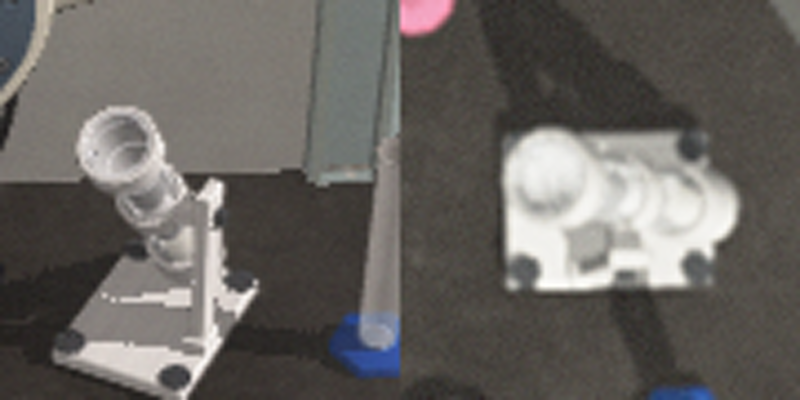

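The tube crop shows the clear tube with nothing sticking out of the mouth. Caps can't be made out through the tube in these views. I take the second short vial.

>>> step_arm --motion '[[[-0.003,-0.004,0.022,0,0.4],[0,0,0.022,0,0.4],[0,0,0.022,0,0.4],[0,0,0.022,0,0.4],[0,0,0.02,0,0.4],[0,0,0,0,0.4],[0,0,0,0,0.4]]]'

```text
time: 20.22
tcp_pos: [0.6344, 0.3232, 0.0463]
tcp_rot: [[0.004, -1.0, -0.001], [-1.0, -0.004, -0.001], [0.001, 0.001, -1.0]]
contact_force: [0.3, 0.2, 0.9]
gripper_width: 0.605
```

```bash
python3 -c "
from h import *
near('short_vial_b_centre',.025,[.635,.3235],'n6')"
```

```text
tcp [0.6344 0.3232 0.0463] f [0.3 0.2 0.9] w 0.605 t 20.22 guess px [255.2 247.8]
short_vial_b_centre [253.6 249.3] 0.57 [0.6359 0.3244 0.025 ] dtool [-0.0012 -0.0016  0.0212]
```

>>> step_arm --motion '[[[-0.001,-0.001,0.002,0,0.4],[0,0,0,0,1],[0,0,0,0,1],[0,0,0,0,1],[0,0,0,0,1],[0,0,0,0,1],[0,0,0,0,1]]]' --grip_force 25

```text
time: 20.9
tcp_pos: [0.6359, 0.3253, 0.0451]
tcp_rot: [[0.005, -1.0, 0.001], [-1.0, -0.005, 0.001], [-0.001, -0.001, -1.0]]
contact_force: [-0.6, -0.1, 3.8]
gripper_width: 0.284
```

>>> step_arm --motion '[[[0,0,-0.02,0,1],[0,0,-0.04,0,1],[0,0,-0.04,0,1],[0,0,-0.04,0,1],[0,0,-0.04,0,1],[0,0,-0.04,0,1],[0.02,0.005,0,0,1],[0.035,0.008,0,0,1]]]'

```text
time: 21.57
tcp_pos: [0.6237, 0.2728, 0.266]
tcp_rot: [[0.007, -1.0, 0.004], [-1.0, -0.007, 0.004], [-0.004, -0.004, -1.0]]
contact_force: [0.4, 0.1, -2.3]
gripper_width: 0.288
```

>>> step_arm --motion '[[[0.035,0.008,0,0,1],[0.035,0.008,0,0,1],[0.034,0.008,0,0,1],[0.022,0.004,0,0,1],[0.01,0.002,0,0,1],[0,0,0,0,1],[0,0,0,0,1]]]'

```text
time: 22.15
tcp_pos: [0.5933, 0.1339, 0.2641]
tcp_rot: [[0.004, -1.0, -0.0], [-1.0, -0.004, 0.0], [-0.0, 0.0, -1.0]]
contact_force: [-0.0, 0.8, -0.8]
gripper_width: 0.282
```

```bash
python3 -c "
from h import *
c,p,st=near('tube_mouth',.183,[.592,.129],'n7')
for n,z in(('short_vial_a_centre',.0215),('short_vial_a',.0465)):
  for r in pinpoint(c,n): print(n,np.round(r['xy']),round(r['confidence'],2),(st['tcp_rot'].T@(plane(p,r['xy'],st['tcp_pos'][2]-z)-st['tcp_pos'])).round(4))
"
```

```text
tcp [0.5933 0.1339 0.2641] f [-0.   0.8 -0.8] w 0.282 t 22.15 guess px [257.8 201.6]
tube_mouth [258.9 203.9] 0.68 [0.5911 0.1308 0.183 ] dtool [0.0031 0.0022 0.0811]
short_vial_a_centre [298. 229.] 0.57 [0.0108 0.0227 0.0215]
short_vial_a_centre [257. 247.] 0.52 [0.     0.0001 0.0215]
short_vial_a_centre [258. 105.] 0.42 [0.0759 0.0004 0.0215]
short_vial_a [254. 225.] 0.8 [ 0.0017 -0.0014  0.0465]
short_vial_a [258. 106.] 0.72 [0.0744 0.0007 0.0465]
```

>>> step_arm --motion '[[[0.001,0.001,0.014,0,1],[0,0,0.014,0,1],[0,0,0.008,0,1],[0,0,0.004,0,1],[0,0,0,0,1],[0,0,0,0,1]]]'

```text
time: 22.85
tcp_pos: [0.5926, 0.1331, 0.2246]
tcp_rot: [[0.005, -1.0, 0.0], [-1.0, -0.005, -0.0], [0.0, -0.0, -1.0]]
contact_force: [0.3, 0.1, 0.3]
gripper_width: 0.278
```

>>> step_arm --motion '[[[0,0,0.002,0,1],[0,0,0.002,0,1],[0,0,0,0,1]]]'

```text
time: 23.1
tcp_pos: [0.5923, 0.1329, 0.2203]
tcp_rot: [[0.004, -1.0, 0.0], [-1.0, -0.004, 0.0], [-0.0, -0.0, -1.0]]
contact_force: [-0.0, -0.2, -1.0]
gripper_width: 0.282
```

Foot at about 0.174 with no contact force, as last time, so I repeat the swing and the push along the axis.

>>> step_arm --motion '[[[0,0,0.002,0,1],[0,0,0.001,0,1],[-0.004,0,0.001,0,1],[-0.004,0,0.001,0,1],[-0.004,0,0.001,0,1],[-0.004,0,0.001,0,1],[-0.004,0,0.001,0,1],[0,0,0,0,1]]]' --grip_force 20

```text
time: 23.77
tcp_pos: [0.5927, 0.151, 0.2146]
tcp_rot: [[0.004, -1.0, 0.002], [-1.0, -0.004, -0.004], [0.004, -0.002, -1.0]]
contact_force: [-1.8, -5.6, 8.0]
gripper_width: 0.283
```

>>> step_arm --motion '[[[0.002,0,0.003,0,1],[0.002,0,0.003,0,1],[0.002,0,0.003,0,1],[0.002,0,0.003,0,1],[0,0,0,0,1],[0,0,0,0,0.63],[0,0,0,0,0.63],[0,0,0,0,0.63]]]'

```text
time: 24.43
tcp_pos: [0.5923, 0.1451, 0.2]
tcp_rot: [[0.004, -1.0, -0.0], [-1.0, -0.004, 0.0], [-0.0, 0.0, -1.0]]
contact_force: [1.0, -0.5, 0.8]
gripper_width: 0.371
```

>>> step_arm --motion '[[[0,0,0,0,0.6],[0,0,0,0,0.6],[0,0,0,0,0.6],[0,0,0,0,0.6]]]'

```text
time: 24.77
tcp_pos: [0.5923, 0.145, 0.2002]
tcp_rot: [[0.005, -1.0, -0.0], [-1.0, -0.005, 0.0], [-0.0, 0.0, -1.0]]
contact_force: [-0.5, 0.1, 0.8]
gripper_width: 0.399
```

```bash
python3 chk.py
python3 - <<'E'
from h import *
c,p,st=snap('wrist');save(c,'m6.png')
for n in('short_vial_b_centre','short_vial_b'): print(n,[(np.round(r['xy']),round(r['confidence'],2)) for r in pinpoint(c,n)])
E
```

```text
[0.5923 0.145  0.2002] 0.39924663665008403
short_vial_a_centre []
short_vial_a []
tall_vial [(array([362., 379.]), 0.61)]
tall_vial_centre []
tube_mouth [(array([255., 223.]), 0.9)]
30 [257  69] 249.0; 40 [257  76] 215.0; 50 [257  83] 244.0; 60 [257  90] 246.0; 70 [257  98] 251.0; 80 [257 106] 250.0; 90 [257 114] 251.0; 100 [257 124] 238.0; 110 [257 133] 244.0; 120 [257 144] 245.0; 130 [257 155] 250.0; 140 [257 166] 251.0; 150 [257 179] 246.0; 160 [257 192] 248.0; 170 [257 207] 62.0; 180 [257 222] 243.0; short_vial_b_centre [(array([386., 183.]), 0.71), (array([230., 251.]), 0.66)]
short_vial_b []
```

Run:
```python
from h import *
im=cv2.imread('pics/m6.png'); st=readout.get_obs(); c=optics.camera('wrist'); p=P(c,st)
g=c['image'].mean(2)
print([(r,int(g[r,250:264].mean())) for r in range(180,236,2)])
for r in (200,204,208): print(r,g[r,225:292:3].astype(int))
m=np.array([.592,.1295,.183]);a=np.array([0,.559,.829]);u=np.array([0,.829,-.559])
for q in(155,159,163,167,171,176): print(q,'back',proj(p,m-a*(.181-q/1000)-u*.011)[1].round(1),'front',proj(p,m-a*(.181-q/1000)+u*.011)[1].round(1),'side',proj(p,m-a*(.181-q/1000)+[.011,0,0])[0].round(1))
cv2.imwrite('pics/m7.png',cv2.resize(c['image'][130:260,180:340][:,:,::-1],(800,650)[:2],interpolation=2)[:600])
```

```text
[(180, 245), (182, 247), (184, 247), (186, 247), (188, 247), (190, 247), (192, 246), (194, 249), (196, 250), (198, 252), (200, 242), (202, 227), (204, 211), (206, 169), (208, 2), (210, 193), (212, 229), (214, 227), (216, 225), (218, 236), (220, 243), (222, 241), (224, 242), (226, 241), (228, 243), (230, 243), (232, 240), (234, 240)]
200 [181 192 210 227 236 241 242 241 242 241 241 243 242 243 246 253 254 255
 254 254 254 254 254]
204 [197 234 236 235 231 226 207 204 204 204 220 204 213 227 226 214 221 236
 244 247 254 255 254]
208 [233 232 231 250 249 247 249 175  16   0   0  10   0   7 131 186 207 222
 241 199 225 245 251]
155 back 174.1 front 197.8 side 238.1
159 back 179.7 front 203.2 side 237.9
163 back 185.4 front 208.7 side 237.6
167 back 191.4 front 214.3 side 237.3
171 back 197.5 front 220.2 side 237.1
176 back 205.4 front 227.7 side 236.7
```

```bash
ls -la pics/m7.png
```

```text
-rw-r--r-- 1 agent agent 455586 Dec  4 17:54 pics/m7.png
```

The dark cap sliver at rows 206–210 matches a cap front edge 163 mm above the floor (predicted row 208.7). That agrees with a full stack of three. Next is the plug.

>>> step_arm --motion '[[[0,0,-0.03,0,0.5],[0,0,-0.04,0,0.4],[-0.018,-0.005,0,0,0.4],[-0.018,-0.005,0.028,0,0.4],[-0.018,-0.005,0.028,0,0.4],[-0.018,-0.005,0.028,0,0.4],[-0.017,-0.005,0.028,0,0.4],[0,0,0.028,0,0.4]]]'

```text
time: 25.93
tcp_pos: [0.6172, 0.2366, 0.1284]
tcp_rot: [[0.006, -1.0, 0.0], [-1.0, -0.006, 0.001], [-0.001, -0.0, -1.0]]
contact_force: [1.3, -1.0, -0.5]
gripper_width: 0.598
```

>>> step_arm --motion '[[[0,0,0,0,0.4],[0,0,0,0,0.4]]]'

```text
time: 26.1
tcp_pos: [0.6162, 0.2333, 0.1292]
tcp_rot: [[0.005, -1.0, -0.003], [-1.0, -0.005, -0.003], [0.002, 0.003, -1.0]]
contact_force: [0.2, -0.3, 1.2]
gripper_width: 0.598
```

```bash
python3 -c "
from h import *
near('plug_centre',.021,[.6177,.2343],'n8')
near('plug_shoulder',.014,[.6177,.2343],'n9')"
```

```text
tcp [0.6162 0.2333 0.1292] f [ 0.2 -0.3  1.2] w 0.598 t 26.1 guess px [253.7 197.2]
plug_centre [118.3 129. ] 0.93 [0.7229 0.1786 0.021 ] dtool [ 0.0549 -0.1067  0.1081]
plug_centre [246.8 200. ] 0.81 [0.6235 0.2368 0.021 ] dtool [-0.0037 -0.0076  0.1082]
plug_centre [344.1 192.3] 0.29 [0.5425 0.2297 0.021 ] dtool [0.003  0.0734 0.1085]
tcp [0.6181 0.2338 0.1329] f [-0.9  0.4  1.9] w 0.604 t 26.2 guess px [256.8 192.1]
plug_shoulder [254.4 191.5] 0.88 [0.6198 0.2337 0.014 ] dtool [ 0.0002 -0.0012  0.1189]
plug_shoulder [131.  130.3] 0.82 [0.7204 0.1818 0.014 ] dtool [ 0.0526 -0.1016  0.1192]
```

>>> step_arm --motion '[[[-0.001,-0.002,0.021,0,0.4],[0,0,0.021,0,0.4],[0,0,0.021,0,0.4],[0,0,0.02,0,0.4],[0,0,0,0,0.4],[0,0,0,0,0.4],[0,0,0,0,0.4]]]'

```text
time: 26.88
tcp_pos: [0.6203, 0.2353, 0.0498]
tcp_rot: [[0.005, -1.0, 0.004], [-1.0, -0.005, 0.001], [-0.001, -0.004, -1.0]]
contact_force: [0.4, 0.6, 0.1]
gripper_width: 0.6
```

```bash
python3 -c "
from h import *
near('plug_centre',.021,[.62,.2347],'n10')"
```

```text
tcp [0.6203 0.2353 0.0498] f [0.4 0.6 0.1] w 0.6 t 26.88 guess px [257.1 239.8]
plug_centre [ 56.8 141.3] 0.78 [0.7244 0.1783 0.021 ] dtool [ 0.0575 -0.1038  0.0291]
plug_centre [254.1 242.7] 0.65 [0.6217 0.2366 0.021 ] dtool [-0.0012 -0.0013  0.0289]
```

>>> step_arm --motion '[[[-0.001,-0.001,0.003,0,0.4],[0,0,0.003,0,0.4],[0,0,0,0,1],[0,0,0,0,1],[0,0,0,0,1],[0,0,0,0,1],[0,0,0,0,1],[0,0,0,0,1]]]' --grip_force 25

```text
time: 27.65
tcp_pos: [0.6199, 0.2359, 0.0413]
tcp_rot: [[0.004, -1.0, 0.0], [-1.0, -0.004, -0.0], [0.0, -0.0, -1.0]]
contact_force: [-0.2, -0.6, -0.4]
gripper_width: 0.223
```

>>> step_arm --motion '[[[0,0,-0.02,0,1],[0,0,-0.04,0,1],[0,0,-0.04,0,1],[0,0,-0.04,0,1],[0,0,-0.04,0,1],[0,0,-0.04,0,1],[0.015,0.004,0,0,1],[0.025,0.007,0,0,1]]]'

```text
time: 28.32
tcp_pos: [0.6102, 0.1977, 0.264]
tcp_rot: [[0.007, -1.0, 0.005], [-1.0, -0.007, 0.003], [-0.003, -0.005, -1.0]]
contact_force: [-0.2, -0.3, -2.6]
gripper_width: 0.223
```

>>> step_arm --motion '[[[0.025,0.007,0,0,1],[0.02,0.006,0,0,1],[0.01,0.003,0,0,1],[0.005,0.001,0,0,1],[0,0,0,0,1],[0,0,0,0,1]]]'

```text
time: 28.82
tcp_pos: [0.5925, 0.1364, 0.2611]
tcp_rot: [[0.004, -1.0, -0.0], [-1.0, -0.004, 0.0], [-0.0, 0.0, -1.0]]
contact_force: [0.5, 0.8, -0.4]
gripper_width: 0.221
```

```bash
python3 -c "
from h import *
c,p,st=near('tube_mouth',.183,[.592,.129],'n11')
for n,z in(('plug_centre',.0225),('plug_shoulder',.0295),('plug',.0435)):
  for r in pinpoint(c,n): print(n,np.round(r['xy']),round(r['confidence'],2),(st['tcp_rot'].T@(plane(p,r['xy'],st['tcp_pos'][2]-z)-st['tcp_pos'])).round(4))
"
```

```text
tcp [0.5925 0.1364 0.2611] f [ 0.5  0.8 -0.4] w 0.221 t 28.82 guess px [256.8 199.8]
tube_mouth [255.1 200.4] 0.96 [0.5932 0.1295 0.183 ] dtool [ 0.0069 -0.0007  0.0781]
plug_centre [152. 191.] 0.87 [ 0.0327 -0.0546  0.0225]
plug_centre [254. 246.] 0.56 [-0.     -0.0012  0.0225]
plug_shoulder [256. 239.] 0.77 [ 0.0006 -0.      0.0295]
plug_shoulder [158. 197.] 0.57 [ 0.0269 -0.0542  0.0295]
plug [252. 230.] 0.76 [-0.0002 -0.0023  0.0435]
plug [160. 189.] 0.56 [ 0.0269 -0.0575  0.0435]
```

>>> step_arm --motion '[[[0.003,0.001,0.012,0,1],[0,0,0.012,0,1],[0,0,0.007,0,1],[0,0,0.003,0,1],[0,0,0,0,1],[0,0,0,0,1]]]'

```text
time: 29.57
tcp_pos: [0.5916, 0.133, 0.2277]
tcp_rot: [[0.005, -1.0, 0.0], [-1.0, -0.005, -0.0], [0.0, -0.0, -1.0]]
contact_force: [0.2, -0.1, -0.4]
gripper_width: 0.224
```

>>> step_arm --motion '[[[0,0,0.002,0,1],[0,0,0.001,0,1],[0,0,0,0,1],[0,0,0,0,1]]]' --grip_force 20

```text
time: 29.9
tcp_pos: [0.5914, 0.1328, 0.2245]
tcp_rot: [[0.004, -1.0, 0.0], [-1.0, -0.004, 0.0], [-0.0, -0.0, -1.0]]
contact_force: [1.3, -0.3, -0.1]
gripper_width: 0.223
```

>>> step_arm --motion '[[[-0.001,0,0.002,0,1],[-0.0015,0,0.0015,0,1],[-0.0015,0,0.0015,0,1],[-0.0015,0,0.002,0,1],[-0.0015,0,0.002,0,1],[0,0,0,0,1],[0,0,0,0,1]]]'

```text
time: 30.48
tcp_pos: [0.5922, 0.1392, 0.217]
tcp_rot: [[0.005, -1.0, 0.003], [-1.0, -0.005, -0.001], [0.001, -0.003, -1.0]]
contact_force: [0.7, -2.3, 5.0]
gripper_width: 0.221
```

>>> step_arm --motion '[[[-0.0015,0,0.002,0,1],[-0.001,0,0.002,0,1],[-0.001,0,0.002,0,1],[-0.001,0,0.002,0,1],[-0.0005,0,0.002,0,1],[0,0,0,0,1],[0,0,0,0,1]]]'

```text
time: 31.07
tcp_pos: [0.5924, 0.1448, 0.2082]
tcp_rot: [[0.005, -1.0, 0.005], [-1.0, -0.005, 0.0], [-0.0, -0.005, -1.0]]
contact_force: [-1.4, -0.9, 9.8]
gripper_width: 0.221
```

```bash
python3 v.py m8
```

```text
[0.5924 0.1448 0.2082] [-1.4 -0.9  9.8] 0.22094960068541208 31.0667
```

View pics/m8.png

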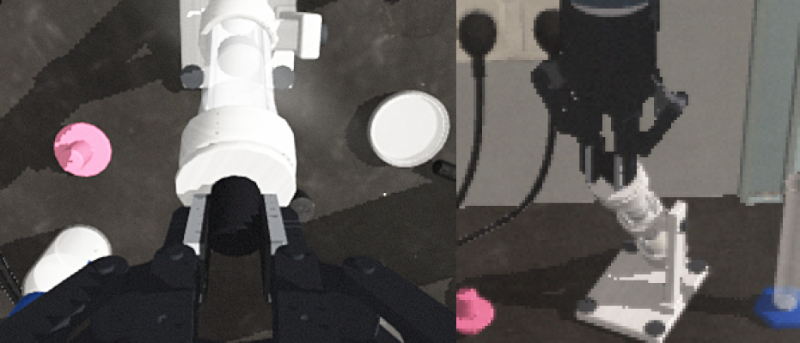

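m8 shows the plug tilted onto the collar, with its shoulder disc almost flush on the rim at (237,170) and the knob at (237,215). This was the 12th and last view. I now press along the axis.

>>> step_arm --motion '[[[0.0005,0,0.001,0,1],[0.0006,0,0.001,0,1],[0.0006,0,0.001,0,1],[0,0,0,0,1],[0,0,0,0,1]]]' --grip_force 30

```text
time: 31.58
tcp_pos: [0.5926, 0.1449, 0.2055]
tcp_rot: [[0.006, -1.0, 0.006], [-1.0, -0.006, 0.004], [-0.004, -0.006, -1.0]]
contact_force: [-2.5, 5.4, 12.0]
gripper_width: 0.218
```

>>> step_arm --motion '[[[0.0006,0,0.001,0,1],[0.0006,0,0.001,0,1],[0.0006,0,0.001,0,1],[0,0,0,0,1],[0,0,0,0,1]]]'

```text
time: 32.0
tcp_pos: [0.5927, 0.1442, 0.2027]
tcp_rot: [[0.006, -1.0, 0.007], [-1.0, -0.006, 0.005], [-0.005, -0.007, -1.0]]
contact_force: [-2.2, 8.6, 12.7]
gripper_width: 0.22
```

```bash
cat > pl.py <<'E'
from h import *
st=readout.get_obs();print(st['tcp_pos'].round(4),st['contact_force'].round(1),st['gripper_width'].round(3),st['time'])
m=np.array([.592,.1295,.183]);a=np.array([0,.559,.829])
for n in('scene','top','wrist'):
    c,p,st=snap(n)
    save(c,'last_%s.png'%n)
    for k,q in(('plug_shoulder',0),('plug_centre',.007),('plug',-.014)):
        print(n,k,'expected',proj(p,m+a*q).round(1),[(np.round(r['xy'],1).tolist(),round(r['confidence'],2)) for r in pinpoint(c,k)])
E
python3 pl.py
```

```text
Traceback (most recent call last):
  File "pl.py", line 2, in <module>
    st=readout.get_obs();print(st['tcp_pos'].round(4),st['contact_force'].round(1),st['gripper_width'].round(3),st['time'])
                                                                                   ^^^^^^^^^^^^^^^^^^^^^^^^^
AttributeError: 'float' object has no attribute 'round'
```

>>> step_arm --motion '[[[0.0008,0,0.0012,0,1],[0.0008,0,0.0012,0,1],[0.0008,0,0.0012,0,1],[0,0,0,0,1],[0,0,0,0,1]]]' --grip_force 50

```text
time: 32.42
tcp_pos: [0.5928, 0.1442, 0.2025]
tcp_rot: [[0.008, -1.0, 0.011], [-1.0, -0.008, 0.01], [-0.01, -0.011, -1.0]]
contact_force: [-11.3, 16.3, 26.7]
gripper_width: 0.213
```

```bash
sed -i "s/,st\['gripper_width'\].round(3)//" pl.py; python3 pl.py
```

```text
[0.5928 0.1442 0.2025] [-11.3  16.3  26.7] 32.4167
scene plug_shoulder expected [270.7 161.8] [([218.7, 211.9], 0.77), ([271.0, 161.4], 0.65), ([274.4, 165.4], 0.63)]
scene plug_centre expected [270.  160.7] [([217.1, 208.6], 0.56), ([268.3, 160.1], 0.41), ([285.5, 183.7], 0.23)]
scene plug expected [272.1 163.9] [([217.6, 215.8], 0.53), ([273.1, 161.8], 0.41)]
top plug_shoulder expected [312.1 188.7] [([281.2, 148.5], 0.49)]
top plug_centre expected [310.6 188.4] [([281.6, 145.9], 0.44)]
top plug expected [314.9 189.3] []
wrist plug_shoulder expected [258.5 224.3] [([144.4, 203.6], 0.87), ([254.2, 222.9], 0.78), ([255.1, 239.3], 0.61)]
wrist plug_centre expected [258.5 236. ] [([253.6, 236.0], 0.86), ([137.5, 199.9], 0.79), ([259.6, 97.4], 0.71)]
wrist plug expected [258.7 202.8] [([256.5, 204.6], 0.86), ([145.6, 198.4], 0.8)]
```

The force rose to about 33 N with no motion, which is a hard stop, and the network points lie within about 4 px of the flush pose. I unload a little, open, and retreat.

>>> step_arm --motion '[[[-0.0018,0,-0.0027,0,1],[-0.0018,0,-0.0027,0,1],[0,0,0,0,0.5],[0,0,0,0,0.5],[0,0,0,0,0.4],[0,0,0,0,0.4]]]'

```text
time: 33.52
tcp_pos: [0.5906, 0.1418, 0.1999]
tcp_rot: [[0.004, -1.0, -0.003], [-1.0, -0.004, -0.001], [0.001, 0.003, -1.0]]
contact_force: [-0.1, 0.0, -0.4]
gripper_width: 0.602
```

>>> step_arm --motion '[[[-0.005,0,-0.01,0,0.4],[-0.01,0,-0.02,0,0.4],[-0.01,0,-0.02,0,0.4],[-0.01,0,-0.02,0,0.4],[0,0,0,0,0.4],[0,0,0,0,0.4]]]'

```text
time: 34.02
tcp_pos: [0.5915, 0.1781, 0.2723]
tcp_rot: [[0.005, -1.0, 0.002], [-1.0, -0.005, 0.001], [-0.001, -0.002, -1.0]]
contact_force: [0.1, -0.2, -0.6]
gripper_width: 0.601
```

```bash
python3 pl.py
```

```text
[0.5915 0.1781 0.2723] [ 0.1 -0.2 -0.6] 34.0167
scene plug_shoulder expected [270.7 161.8] [([269.1, 161.7], 0.8), ([218.6, 212.3], 0.65)]
scene plug_centre expected [270.  160.7] [([214.8, 208.9], 0.73), ([270.3, 158.0], 0.6)]
scene plug expected [272.1 163.9] [([272.6, 162.9], 0.73), ([219.0, 215.8], 0.62)]
top plug_shoulder expected [312.1 188.7] []
top plug_centre expected [310.6 188.4] []
top plug expected [314.9 189.3] []
wrist plug_shoulder expected [254.8 142.5] [([252.4, 140.5], 0.88), ([156.4, 163.4], 0.77)]
wrist plug_centre expected [254.8 149.4] [([153.4, 158.9], 0.84)]
wrist plug expected [254.9 129.6] [([253.2, 127.4], 0.89), ([157.8, 160.0], 0.82)]
```

```bash
cat > fit.py <<'E'
from h import *
from scipy.optimize import differential_evolution as DE
c,p,st=snap('wrist'); g=c['image'].max(2)
m=np.array([.592,.1295,.183])
def mask(th,ph,dx,dy,s):
    a=np.array([np.sin(ph),np.sin(th)*np.cos(ph),np.cos(th)*np.cos(ph)])
    e1=np.cross(a,[1,0,0]);e1/=np.linalg.norm(e1);e2=np.cross(a,e1)
    t=np.linspace(0,2*np.pi,40)[:,None]
    X=np.vstack([m+a*q+.010*(np.cos(t)*e1+np.sin(t)*e2) for q in(.004,.028)])
    u=np.array([proj(p,x) for x in X]); u=(u-u.mean(0))*s+u.mean(0)+[dx,dy]
    k=np.zeros(g.shape,np.uint8);cv2.fillConvexPoly(k,cv2.convexHull((u*16).round().astype(np.int32)),1,shift=4);return k
k0=mask(np.radians(34),0,0,0,1); roi=cv2.dilate(k0,np.ones((25,25)))>0
d=(g<70)&roi
n,l,s,_=cv2.connectedComponentsWithStats(d.astype(np.uint8)); b=l==1+np.argmax(s[1:,4]); print('area',s[1:,4].max(),k0.sum())
f=lambda v:-(mask(np.radians(v[0]),np.radians(v[1]),*v[2:])&b).sum()/((mask(np.radians(v[0]),np.radians(v[1]),*v[2:])>0)|b).sum()
r=DE(f,[(15,55),(-15,15),(-10,10),(-10,10),(.93,1.07)],seed=0,maxiter=60,popsize=10);print(r.x.round(2),r.fun)
for th in(24,28,31,34,37,40,44):
    q=DE(lambda v:f([th,*v]),[(-10,10),(-10,10),(-10,10),(.93,1.07)],seed=0,maxiter=25,popsize=8);print(th,round(q.fun,4),q.x.round(1))
E
python3 fit.py
```

```text
area 840 1274
[ 20.48 -14.78   9.84  -9.61   1.07] 8528314412255918.0
24 8847359267966213.0 [-9.8  9.9 -9.4  1.1]
28 8881436723018560.0 [-10.    9.3  -9.8   1.1]
31 8902868761442833.0 [-9.9  9.6 -9.7  1.1]
34 8998411743272952.0 [-9.4  9.5 -9.5  1.1]
37 8976517797425573.0 [-9.9  9.7 -9.9  1.1]
40 9046956387302380.0 [-10.    9.9  -9.9   1.1]
44 9132051521638392.0 [-10.   10.   -9.5   1.1]fit.py:15: RuntimeWarning: overflow encountered in scalar negative
  f=lambda v:-(mask(np.radians(v[0]),np.radians(v[1]),*v[2:])&b).sum()/((mask(np.radians(v[0]),np.radians(v[1]),*v[2:])>0)|b).sum()
```

```bash
sed -i 's/f=lambda v:-(\(.*\))\.sum()\/((/f=lambda v:-1.0*float((\1).sum())\/((/; s/g<70/g<100/' fit.py; python3 fit.py
```

```text
area 2291 1277
[40.64 -9.15 -3.13  9.65  1.07] -0.6085088096261281
24 -0.5837 [ 5.8 -0.2  9.8  1.1]
28 -0.5956 [ 1.1 -1.8  9.6  1.1]
31 -0.6041 [ 1.8 -1.2  9.3  1.1]
34 -0.6104 [-1.  -1.5  9.6  1.1]
37 -0.6088 [-6.4 -3.   9.7  1.1]
40 -0.6127 [ 0.5 -1.8  8.3  1.1]
44 -0.6066 [-0.9 -0.6  8.5  1.1]
```

The knob-mask fit wasn't informative, because the threshold leaks into the background. I make the seating certain with a press of the shut fingers on the knob top along the axis.

>>> step_arm --motion '[[[0,0,0,0,1],[0,0,0,0,1],[0,0,0,0,1],[0,0,0,0,1],[0.012,0,0.008,0,1],[0.012,0,0.01,0,1],[0.011,0,0.01,0,1],[0,0,0,0,1]]]' --grip_force 40

```text
time: 35.38
tcp_pos: [0.5904, 0.1409, 0.2411]
tcp_rot: [[0.003, -1.0, -0.003], [-1.0, -0.003, -0.001], [0.001, 0.003, -1.0]]
contact_force: [-0.4, -0.4, 0.6]
gripper_width: 0.004
```

>>> step_arm --motion '[[[0,0,0.003,0,1],[0,0,0.003,0,1],[0,0,0,0,1],[0,0,0,0,1]]]'

```text
time: 35.72
tcp_pos: [0.5914, 0.1431, 0.2373]
tcp_rot: [[0.005, -1.0, 0.0], [-1.0, -0.005, 0.0], [-0.0, -0.0, -1.0]]
contact_force: [-0.5, 0.1, -0.5]
gripper_width: 0.001
```

>>> step_arm --motion '[[[0.0005,0,0.0015,0,1],[0.0005,0,0.0015,0,1],[0,0,0,0,1],[0,0,0,0,1]]]'

```text
time: 36.05
tcp_pos: [0.5913, 0.1416, 0.234]
tcp_rot: [[0.004, -1.0, -0.0], [-1.0, -0.004, -0.0], [0.0, 0.0, -1.0]]
contact_force: [0.1, -0.2, 0.4]
gripper_width: -0.002
```

>>> step_arm --motion '[[[0.0005,0,0.0015,0,1],[0.0005,0,0.0015,0,1],[0,0,0,0,1],[0,0,0,0,1]]]'

```text
time: 36.38
tcp_pos: [0.5913, 0.1405, 0.231]
tcp_rot: [[0.004, -1.0, -0.0], [-1.0, -0.004, -0.0], [0.0, 0.0, -1.0]]
contact_force: [-0.6, -0.6, -0.3]
gripper_width: 0.002
```

>>> step_arm --motion '[[[0,0,0.001,0,1],[0,0,0.001,0,1],[0,0,0,0,1],[0,0,0,0,1]]]'

```text
time: 36.72
tcp_pos: [0.5915, 0.1405, 0.2302]
tcp_rot: [[0.005, -1.0, 0.002], [-1.0, -0.005, 0.0], [-0.0, -0.002, -1.0]]
contact_force: [-0.9, 0.1, 4.8]
gripper_width: -0.001
```

>>> step_arm --motion '[[[0.0004,0,0.001,0,1],[0.0004,0,0.001,0,1],[0.0004,0,0.001,0,1],[0,0,0,0,1],[0,0,0,0,1],[0,0,0,0,1]]]'

```text
time: 37.22
tcp_pos: [0.5917, 0.1402, 0.2297]
tcp_rot: [[0.005, -1.0, 0.005], [-1.0, -0.005, 0.002], [-0.002, -0.005, -1.0]]
contact_force: [-6.2, 2.9, 15.7]
gripper_width: 0.001
```

It is rigid: about 0.5 mm of give for 11 N more, with contact at the height expected for a flush plug. I retreat and hand in.

>>> step_arm --motion '[[[0,0,-0.01,0,1],[0,0,-0.03,0,1],[-0.02,0,-0.03,0,1],[-0.02,0,-0.02,0,1],[0,0,0,0,1],[0,0,0,0,1],[0,0,0,0,1]]]'

```text
time: 37.8
tcp_pos: [0.5909, 0.1793, 0.3151]
tcp_rot: [[0.005, -1.0, -0.002], [-1.0, -0.005, -0.001], [0.001, 0.002, -1.0]]
contact_force: [0.2, -0.6, 0.3]
gripper_width: 0.002
```

```bash
python3 pl.py | grep -v top; python3 -c "
from h import *
bot.hand_in()"
```

```text
[0.5909 0.1793 0.3151] [ 0.2 -0.6  0.3] 37.8
scene plug_shoulder expected [270.7 161.8] [([271.5, 162.9], 0.81), ([220.4, 211.5], 0.52)]
scene plug_centre expected [270.  160.7] [([217.2, 210.9], 0.58), ([271.0, 159.1], 0.49), ([275.9, 243.7], 0.31)]
scene plug expected [272.1 163.9] [([272.3, 162.6], 0.71), ([217.9, 214.1], 0.63)]
wrist plug_shoulder expected [254.9 132.1] [([165.7, 156.9], 0.87)]
wrist plug_centre expected [254.9 137.7] [([163.7, 154.1], 0.97), ([253.2, 138.3], 0.65), ([353.2, 141.1], 0.17)]
wrist plug expected [255.  121.6] [([164.4, 152.7], 0.98), ([254.2, 121.0], 0.91), ([253.6, 71.2], 0.66)]
the job is handed in; nothing more can be done
```

I loaded the tall vial and then the two short vials into the tube. I tipped each one in the jaws to the tube's lean at the mouth and let it slide down. I then tilted the plug onto the collar, pressed it in and handed the job in at about 38 s, before the 67 s limit.

**What the last checks showed:**
- **Stack height:** the top cap's front edge appeared where a cap 163 mm above the floor should be, within about 1 mm. That fits a full stack of three.
- **Plug seating:** the axial press stopped hard at about 33 N. A second press on the knob met it about 1 mm from the height expected for a flush plug, and it gave only about 0.5 mm as the force rose by 11 N.
- **Plug position:** in the last pictures the detected plug points lay within about 2 px of the flush pose in the scene and wrist views.

**What failed or stayed open:**
- **First release:** the tall vial did not slide in when first let go, so I gripped it again and tilted it.
- **Caps in the tube:** the lower two caps could not be made out through the tube. Their seating is inferred from the top cap's height.
- **Plug tilt:** my image fit for the tilt was not usable, and the network missed the plug in the top view and the shoulder in the final wrist view.
- **Other things on the worktop:** I did not measure the bystanders again at the end. No contact with them was planned, and the forces read while I picked up the vials and plug stayed low.

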